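Set the pointer of the tasting board

TASK

Set the chocolate of the day on the round tasting board: push the side of the wooden pointer's arm with a fingertip, swinging it round until its arrowhead points straight at the middle of the dome-shaped chocolate with the nut on top. Only push the pointer, do not pinch it or lift it off its pin, and leave all the chocolates lying where they are.

Things in the scene. Friction and masses are not known exactly. Their poses are not given: they have to be found in the camera images.
- pivot (a point): the pointer's upright axis, at the centre of the top face of the round wooden board (340 mm across, 18 mm thick, fixed to the table); this point is 18 mm above the table; its x axis points from the middle of the pointer's swing straight across the board, away from the robot give or take 0.4 rad
- pointer (a joint): angle of the pointer in rad, growing counter-clockwise from above; 0 points along the pivot's -x axis (roughly to the robot); it turns between stops at -2.6 and 2.6, so the far side of the board beyond them cannot be crossed; it starts within 0.5 of zero and stays where it is left; stiff by friction, about 0.06 N m (1 N at 65 mm from the axis), no spring
- pointer_tip (a point): point of the arrowhead, 98 mm from the pivot axis, 42 mm above the table; its x axis runs along the pointer from pivot to tip, y to the pointer's left. The arm's sides stand upright, 30 to 54 mm above the table (12 mm gap over the board), 18 mm wide between 21 and 70 mm from the axis, then an arrowhead up to 45 mm wide; round the axis a hub of 21 mm radius, 58 mm high to its brass cap; behind the hub a short round tail reaches 64 mm from the axis and marks the rear end
- pointer_lift (a joint): height in m by which the pointer is lifted on its pin, 0 = seated; it lies there loosely by its weight of about 0.2 kg
- left_slat: long upright wooden slat, 7 mm thick and 24 mm high, that forms the left side of the pointer's arm and arrowhead, seen looking from the pivot to the tip (origin on the pivot axis)
- right_slat: long upright wooden slat, 7 mm thick and 24 mm high, that forms the right side of the pointer's arm and arrowhead, seen looking from the pivot to the tip (origin on the pivot axis)
- dome: dome-shaped dark chocolate with a whole nut standing on its top, 36 mm across, 27 mm high (the one to point at); loose, lies on the board on one of four paper roundels about 135 mm from the pivot; origin at the centre of its underside
- log: log-shaped milk chocolate with pale stripes, 24 x 60 mm, 25 mm high; loose, lies on the board on one of four paper roundels about 135 mm from the pivot; origin at the centre of its underside
- flat: flat rectangular chocolate with nut chips, 44 x 60 mm, 13 mm high; loose, lies on the board on one of four paper roundels about 135 mm from the pivot; origin at the centre of its underside
- oval: smooth oval chocolate, plain on top, 40 x 38 mm, 26 mm high; loose, lies on the board on one of four paper roundels about 135 mm from the pivot; origin at the centre of its underside
Not all that is in view belongs to the job. Leave any green look-alike of the dome alone.

How it is judged:
At the end, for the whole second after the job is handed in: the line through the pointer passes within 14 mm of the centre of the nut-topped dome, tip side towards it; the pointer is at rest and seated on its pin (within 3 mm); all four chocolates lie within 10 mm of where they began (y of dome in the frame of pointer_tip between -0.014 and 0.014 m and x of dome in the frame of pointer_tip between 0 and 0.08 m and velocity of joint pointer between -0.05 and 0.05 rad/s and value of joint pointer_lift below 0.003 m and distance of each of dome, log, flat, oval from where it was at the start of the episode below 0.01 m); the robot touches nothing.
It fails at once if the pointer is lifted on its pin by more than 8 mm (value of joint pointer_lift above 0.008 m).
It fails at once if the pointer's arm is pinched: the fingers press on both of its sides at once, each with more than 1.5 N (contact force between the fingers and left_slat above 1.5 N and contact force between the fingers and right_slat above 1.5 N).
It fails at once if a chocolate is shifted or lifted by more than 15 mm (distance of any of dome, log, flat, oval from where it was at the start of the episode above 0.015 m).
It also fails if it takes over 48 s, if anything falls off the work surface, if the arm or the gripper's body presses on something with over 40 N, if the wrist force passes 120 N, or if a joint passes its speed limit or range.

ROBOT

A 6-joint arm with a two-finger parallel gripper is mounted at the origin on a cart in front of the work surface, level with it; the furniture and walls round the work are solid. World frame = base frame: x ahead of the robot, y to its left, z up, the work surface at z = 0. Lengths are in m, angles in rad, forces in N, time in s.
With the tool pointing down it reaches from about 0.3 to 0.85 m from the base axis. Payload 4.2 kg.
Tool frame: the origin (TCP) lies on the front face of the gripper's body, between the roots of the fingers; the fingertips stand nose_length ahead of it and the grasp point (between the pads) lies 60 mm ahead of it (nose_length is the distance from the TCP to the fingertips, in m); z points along the fingers, y is the direction in which the jaws open and shut (so a half turn about z gives the same grasp; the last joint's range is limited). The gripper opens to 91 mm and grips with 3 to 60 N. Pads are 32 mm wide; open, the fingers measure 118 mm over their backs; the gripper's body (76 mm by 178 mm) begins 60 mm behind the grasp point.
Start: joints at [-1.213, 0.32, 1.565, -0, 1.257, -0.02], TCP at [0.212, -0.534, 0.292] pointing down, gripper open.
Joint ranges: [-3.11, 3.11], [-0.84, 2.01], [0.21, 2.61], [-1.34, 4.49], [0.05, 2.63], [-2.56, 2.56]. Speed limits (rad/s): [2.57, 2.57, 3.14, 3.14, 3.14, 3.14].

INTERFACE

Orientations are given as a unit quaternion [x, y, z, w].
In Python, from cell import movep, move_l, set_joints, open_gripper, close, pause, inverse_kinematics, camera, camera_model, PlanningError, job_done, read_clock, read_qpos, read_joint_velocities, read_joint_torque, read_ee_pos, read_orientation, read_force, read_torque, read_grip_width, nose_length gives the robot as it stands. The module is installed in compiled form; this text tells all that it offers. Calls block until the motion is done:
- movep(position, orientation): joint-space move of the TCP to a pose.
- move_l(position, speed=0.15, orientation=None): straight line of the TCP; orientation=None keeps the orientation; speed is the mean speed in m/s.
- set_joints(angles): joint-space move.
- open_gripper() and close(strength=None): open the fingers fully, or close them until they stop; strength is the grip in N (None keeps the last).
- pause(seconds).
- inverse_kinematics(position, orientation): joint angles nearest the present ones, or None.
- camera(name): name is "side" or "top"; returns (picture, depth): 400x640x3 uint8, red, green, blue; 400x640 float32, m along the optical axis (not along the pixel's ray), 0 where there is no reading.
- camera_model(name): a dict with "mtx" (3x3 intrinsics, pixels), "distortion" ([k1, k2, p1, p2, k3] as OpenCV has them; the pictures are not rectified), "extrinsics" (4x4, takes a point from camera to world coordinates). Camera axes: x right, y up, looking along -z (the intrinsics and any distortion apply to the point x, -y, -z); pixel columns grow to the right and rows downward; lengths in m; the calibration is good to about 2 mm. A picture is of the moment at which its call begins. camera_model takes no time and is no camera call.
A pose or a line that the arm cannot do raises PlanningError and nothing moves.
- job_done(): hands the job in, once; it reports no verdict.
Readings, each from a call of its own:
- read_clock(): time.
- read_qpos(): joint angles.
- read_joint_velocities(): joint speeds.
- read_joint_torque(): joint torques, N m.
- read_ee_pos(): TCP position.
- read_orientation(): TCP orientation.
- read_force(): force on the tool from outside, world axes, zero at the start.
- read_torque(): the same for the moment, N m.
- read_grip_width(): finger opening in m.
Only numpy, scipy, OpenCV 4.12 (cv2) and the standard library are available. Lean on these libraries where they do the work, as an engineer would, in place of code of your own. Each camera call takes 0.05 s, during which the arm holds its last target.

## Working session

There is one attempt and no reset: what is moved stays moved. The work goes in short steps, each a Python script; the robot and the scene stay as the last script left them, time stands still between calls to the robot, and variables do not carry over. Pictures are saved under pics/ and viewed, and the job is handed in when it is done.

```bash
mkdir -p pics
cat > h.py <<'E'
import numpy as np, cv2
from cell import *
def snap(n,f):
    p,d=camera(n); cv2.imwrite(f'pics/{f}.png',p[:,:,::-1]); np.savez(f'pics/{f}.npz',p=p,d=d); return p,d
def ray(n,u,v):
    m=camera_model(n); q=cv2.undistortPoints(np.array([[[u,v]]],float),np.array(m['mtx']),np.array(m['distortion']))[0,0]
    E=np.array(m['extrinsics']); return E[:3,3],E[:3,:3]@np.array([q[0],-q[1],-1.])
def atz(n,u,v,z):
    o,r=ray(n,u,v); return o+r*(z-o[2])/r[2]
E
python3 - <<'E'
from h import *
for n in('top','side'):
    snap(n,n+'0'); print(camera_model(n))
print(nose_length if not callable(nose_length) else nose_length(),read_clock(),read_ee_pos(),read_orientation(),read_grip_width())
E
```

```text
{'mtx': array([[511.06629959,   0.        , 322.39594159],
       [  0.        , 511.06629959, 191.0265014 ],
       [  0.        ,   0.        ,   1.        ]]), 'distortion': array([-0.11814566,  0.        ,  0.        ,  0.        ,  0.        ]), 'extrinsics': array([[ 0.02954426,  0.99145582, -0.12705313,  0.4553863 ],
       [-0.9991594 ,  0.03290664,  0.02444689,  0.20208349],
       [ 0.0284189 ,  0.12622406,  0.9915946 ,  0.96460995],
       [ 0.        ,  0.        ,  0.        ,  1.        ]])}
{'mtx': array([[452.0883905 ,   0.        , 318.8173098 ],
       [  0.        , 452.0883905 , 200.19641194],
       [  0.        ,   0.        ,   1.        ]]), 'distortion': array([-0.01106609,  0.        ,  0.        ,  0.        ,  0.        ]), 'extrinsics': array([[ 0.98949885,  0.10299201, -0.10141341,  0.48961435],
       [-0.14327229,  0.60612701, -0.7823574 , -0.47369411],
       [-0.01910716,  0.78867148,  0.61451787,  0.60484144],
       [ 0.        ,  0.        ,  0.        ,  1.        ]])}
0.0783 0.1 [ 0.2119959  -0.53413587  0.29148242] [ 9.82208373e-01  1.87792604e-01 -1.36476939e-04 -7.94084341e-04] 0.0906906907826404
```

View pics/top0.png

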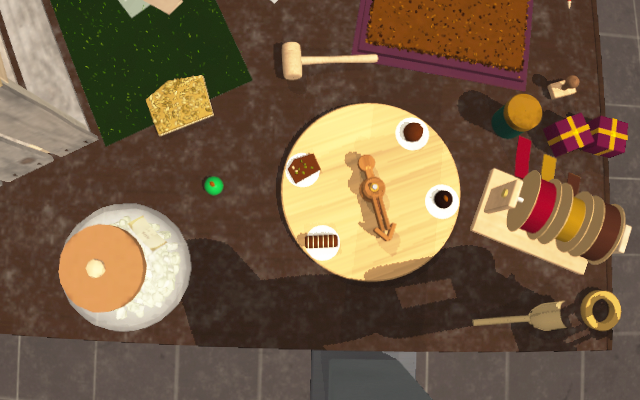

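View pics/side0.png

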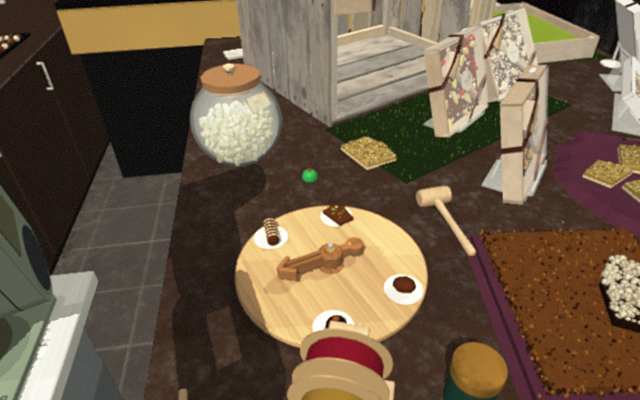

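Run:
```python
import cv2
a=cv2.imread('pics/top0.png');cv2.imwrite('pics/c1.png',cv2.resize(a[100:285,275:475],None,fx=3.2,fy=3.2,interpolation=2))
a=cv2.imread('pics/side0.png');cv2.imwrite('pics/c2.png',cv2.resize(a[200:350,230:435],None,fx=3.8,fy=3.8,interpolation=2))
```

```text
(no output)
```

View pics/c1.png

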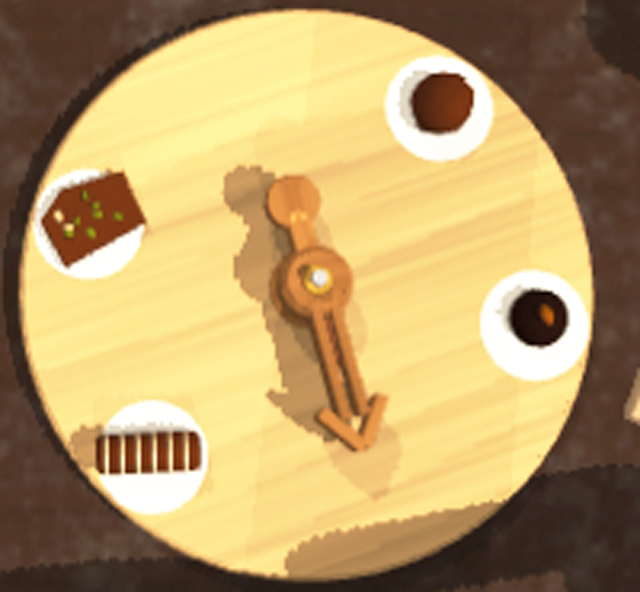

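View pics/c2.png

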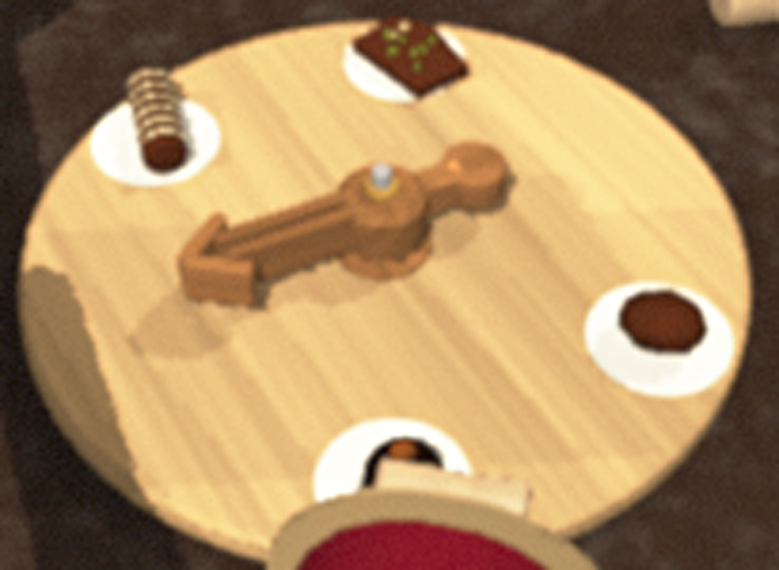

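The top crop shows the dark nut-topped dome at full-picture pixel about (443,199). The plain oval is at (413,131), the pivot at (375,187) and the arrowhead tip at (389,241). In the side view the nut is visible just behind the ribbon spool.

Run:
```python
from h import *
c=lambda u,v:(275+(u+.5)/3.2-.5,100+(v+.5)/3.2-.5)
for n,(u,v),z in [('dome',(538,318),.028),('nut',(545,315),.05),('capz58',(319,280),.058),('tip',(366,452),.054),('tail',(294,202),.054),('oval',(442,102),.03),
 ('bl',(20,290),.018),('br',(594,290),.018),('bt',(305,10),.018),('bb',(305,580),.018)]:
    print(n,atz('top',*c(u,v),z).round(4))
# board fit from the depth
d=np.load('pics/top0.npz'); D=d['d']; 
m=camera_model('top');E=np.array(m['extrinsics'])
vv,uu=np.mgrid[0:400,0:640]
q=cv2.undistortPoints(np.stack([uu,vv],-1).reshape(-1,1,2).astype(float),np.array(m['mtx']),np.array(m['distortion']))[:,0]
P=np.c_[q[:,0],-q[:,1],-np.ones(len(q))]*D.reshape(-1,1); W=(P@E[:3,:3].T+E[:3,3]).reshape(400,640,3)
np.save('pics/W.npy',W)
s=W[100:285,275:475]; mk=(s[...,2]>.010)&(s[...,2]<.075)
cnt=max(cv2.findContours(mk.astype(np.uint8),0,1)[0],key=cv2.contourArea)
print(cv2.fitEllipse(cnt))
(cx,cy),ax,_=cv2.fitEllipse(cnt);print('board',atz('top',275+cx,100+cy,.018))
def blob(x,y,r,lo,hi):
    k=(np.hypot(s[...,0]-x,s[...,1]-y)<r)&(s[...,2]>lo)&(s[...,2]<hi);p=s[k];print(len(p),p.mean(0).round(4),p.min(0).round(4),p.max(0).round(4));return p
x,y,_=atz('top',443.1,199.2,.028);blob(x,y,.028,.024,.08)
pc=atz('top',374.7,187.2,.058)
p=blob(pc[0],pc[1],.11,.045,.07)
k=np.hypot(*(p[:,:2]-pc[:2]).T)>.025
pp=p[k];w=np.linalg.eigh(np.cov(pp[:,:2].T))[1][:,1];print(w,pp.mean(0))
```

```text
dome [ 0.5678 -0.0465  0.028 ]
nut [ 0.567  -0.0447  0.05  ]
capz58 [0.5817 0.0865 0.058 ]
tip [0.4862 0.0579 0.054 ]
tail [0.6264 0.101  0.054 ]
oval [0.6942 0.0114 0.03  ]
bl [0.5755 0.2562 0.018 ]
br [ 0.5868 -0.0831  0.018 ]
bt [0.7508 0.0923 0.018 ]
bb [0.4129 0.0863 0.018 ]
((95.2540512084961, 91.80752563476562), (176.24807739257812, 179.19415283203125), 126.56793975830078)
board [0.57817744 0.08900271 0.018     ]
247 [ 0.5673 -0.0456  0.0348] [ 0.5527 -0.0637  0.0241] [ 0.5832 -0.0299  0.0467]
1172 [0.5678 0.0835 0.053 ] [0.4877 0.045  0.0451] [0.642  0.1165 0.0685]
[-0.95544714 -0.29516226] [0.55989644 0.08087005 0.0523062 ]
```

```bash
cat >> h.py <<'E'
PV=np.array([.580,.087])
DOME=np.array([.5672,-.0455])
def pose(bear,off,z,r=.045):
    t=np.array([np.cos(bear),np.sin(bear)]);n=np.array([-t[1],t[0]])
    c=PV+r*t-off*n; th=bear+np.pi   # tool y along n: th-90 = bear+90
    th=(th+np.pi)%(2*np.pi)-np.pi
    return np.r_[c,z],np.array([np.cos(th/2),np.sin(th/2),0,0])
E
python3 - <<'E'
from h import *
W=np.load('pics/W.npy'); k=(W[...,1]<-.09)&(W[...,1]>-.5)&(W[...,0]>.2)&(W[...,0]<.8)
print('obst max z',W[k][:,2].max(),W[k][W[k][:,2].argmax()])
b=np.deg2rad(-162.8)
for g in (-162.8,-130,-95): print(inverse_kinematics(*pose(np.deg2rad(g),.0425,.1123)))
close(20); print(read_grip_width())
p,q=pose(b,.0425,.25); movep(p,q); print(read_clock(),read_ee_pos(),read_qpos().round(2) if hasattr(read_qpos(),'round') else read_qpos())
p[2]=.114; move_l(p,.1); print(read_clock(),read_ee_pos(),read_force())
snap('side','side1');snap('top','top1')
E
```

```text
obst max z 0.17500695106261288 [ 0.54150881 -0.19707338  0.17500695]
[ 1.93148656e-01  4.40281723e-01  1.89210563e+00 -4.44089210e-16
  8.09205304e-01  1.46374835e+00]
[ 1.30867738e-01  4.25268917e-01  1.92031362e+00 -4.44089210e-16
  7.96010121e-01  8.28999439e-01]
[ 6.42714983e-02  4.38984102e-01  1.89455314e+00 -4.44089210e-16
  8.08055412e-01  1.51537961e-01]
0.00028039986402160163
4.025 [0.52465033 0.11361426 0.25007093] [ 0.19  0.29  1.72 -0.    1.13  1.46]
5.5333 [0.52482293 0.11436691 0.11457959] [-0.49466792  0.38535701 -0.13593455]
```

View pics/side1.png

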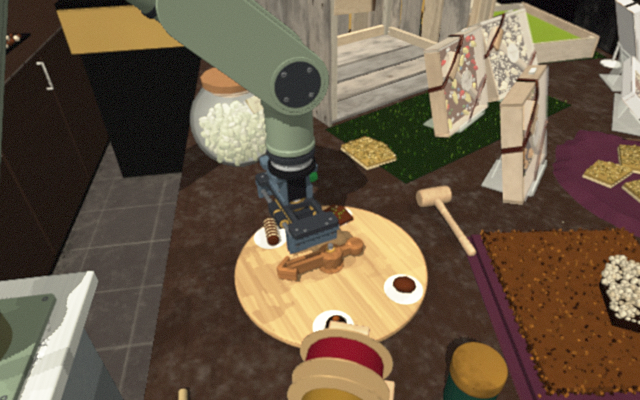

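The closed fingers are now beside the arm, on the far (log) side near (315,235), clear of the log and flat chocolates. Next I push in an arc and stop a little short of the target.

```bash
python3 - <<'E'
from h import *
b0=np.deg2rad(-162.8)
move_l(pose(b0,.0225,.114)[0],.05); print(read_clock(),np.round(read_force(),2))
for g in np.linspace(-162.8,-103,9)[1:]:
    p,q=pose(np.deg2rad(g),.0225,.114); move_l(p,.04,q); print(round(g),round(read_clock(),2),np.round(read_force(),2))
pause(.2)
snap('top','top2');snap('side','side2');print(read_clock())
E
python3 - <<'E'
import cv2
a=cv2.imread('pics/side2.png');cv2.imwrite('pics/c3.png',cv2.resize(a[180:360,230:440],None,fx=3.3,fy=3.3,interpolation=2))
a=cv2.imread('pics/top2.png');cv2.imwrite('pics/c4.png',cv2.resize(a[100:285,275:475],None,fx=3.2,fy=3.2,interpolation=2))
E
```

```text
6.1833 [-0.13  0.29  0.26]
-155 6.5 [ 0.6  -0.38  0.22]
-148 6.82 [ 0.5  -0.39 -0.23]
-140 7.13 [-0.55  0.7  -0.91]
-133 7.45 [ 0.32 -0.16  1.15]
-125 7.77 [ 0.19 -0.58 -0.34]
-118 8.08 [ 0.43  0.98 -0.18]
-110 8.4 [-0.06 -0.35 -0.32]
-103 8.72 [-0.95  0.14  0.08]
9.0167
```

View pics/c3.png

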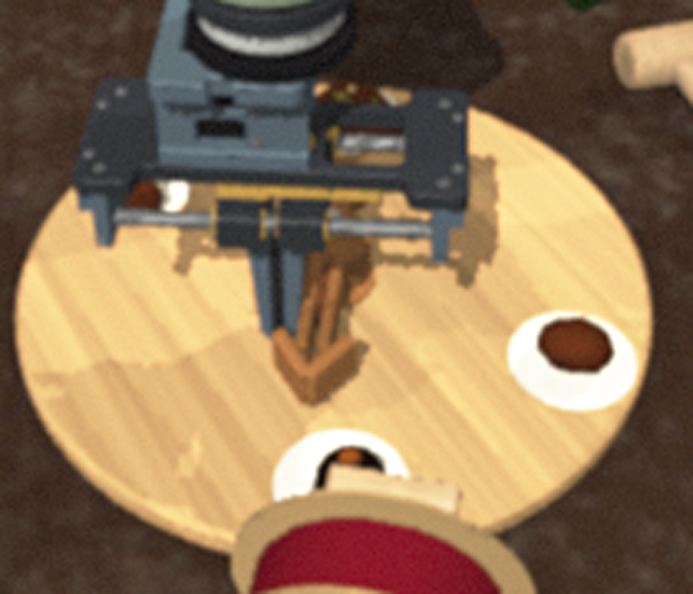

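View pics/c4.png

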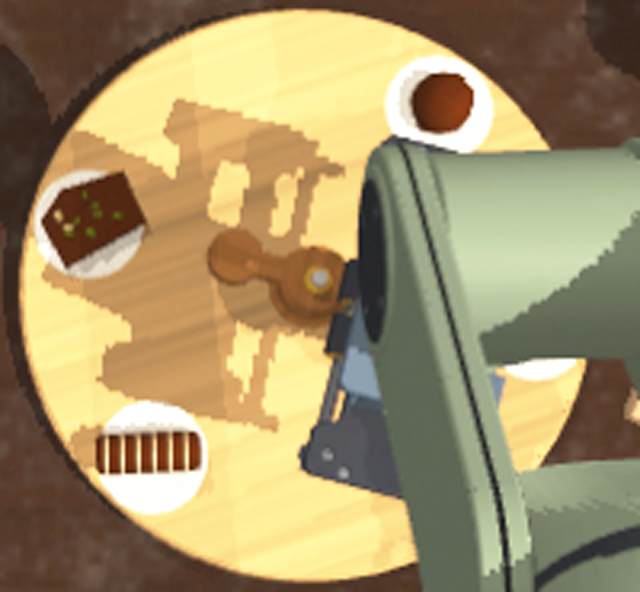

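The side crop shows the fingers against the arm and the arrowhead near (312,375), pointing slightly left of the dome. In the top crop the tail is at (235,255) and the cap at (319,279). Now the angles.

Run:
```python
from h import *
c=lambda u,v:(275+(u+.5)/3.2-.5,100+(v+.5)/3.2-.5)
s=lambda u,v:(230+(u+.5)/3.3-.5,180+(v+.5)/3.3-.5)
t=atz('top',*c(235,254),.054);k=atz('top',*c(319,279),.06)
print(t,k)
for o in(PV,k[:2]):
  d=o-t[:2];print('tail bearing',np.rad2deg(np.arctan2(d[1],d[0])), 'dome',np.rad2deg(np.arctan2(*(DOME-o)[::-1])))
tp=atz('side',*s(308,374),.054);d=tp[:2]-PV;print(tp,np.hypot(*d),np.rad2deg(np.arctan2(d[1],d[0])))
n=atz('side',*s(349,455),.05);print('nut side',n)
```

```text
[0.59542576 0.13388653 0.054     ] [0.58194999 0.086805   0.06      ]
tail bearing -108.21130963796448 dome -95.51786624604384
tail bearing -105.9722920978845 dome -96.36133675608802
[ 0.55301595 -0.00801096  0.054     ] 0.09876852662313661 -105.85506636940089
nut side [ 0.56471855 -0.05444155  0.05      ]
```

```bash
python3 - <<'E'
from h import *
for g in (-98,-93.5):
    p,q=pose(np.deg2rad(g),.0225,.114); move_l(p,.03,q)
pause(.2)
p,q=pose(np.deg2rad(-93.5),.045,.114); move_l(p,.05,q)
p[2]=.25; move_l(p,.15)
p=np.array([.35,.25,.30]); movep(p,q); print(read_clock())
snap('top','top3');snap('side','side3')
E
python3 - <<'E'
import cv2
a=cv2.imread('pics/side3.png');cv2.imwrite('pics/c5.png',cv2.resize(a[180:360,230:440],None,fx=3.3,fy=3.3,interpolation=2))
a=cv2.imread('pics/top3.png');cv2.imwrite('pics/c6.png',cv2.resize(a[100:285,275:475],None,fx=3.2,fy=3.2,interpolation=2))
E
```

```text
12.5417
```

View pics/c5.png

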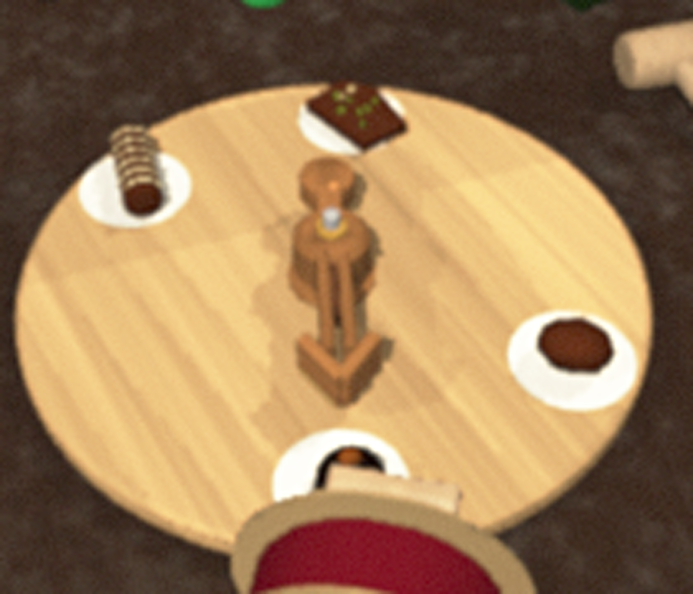

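View pics/c6.png

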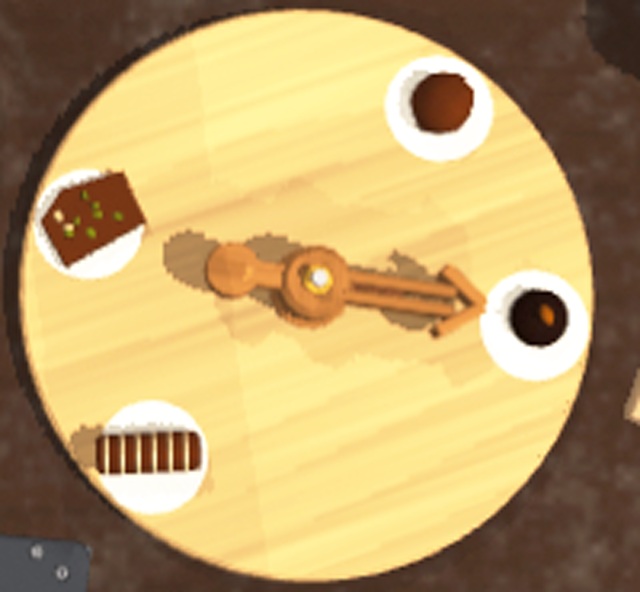

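In the top crop the tip is at (486,302) and the tail at (231,270). The dome is at (538,318), unmoved. I'll compute the miss distance allowing for height.

Run:
```python
from h import *
c=lambda u,v:(275+(u+.5)/3.2-.5,100+(v+.5)/3.2-.5)
s=lambda u,v:(230+(u+.5)/3.3-.5,180+(v+.5)/3.3-.5)
def rep(n,a,b,d):
    t=(b-a)/np.linalg.norm(b-a);e=d-a;print(n,a.round(4),b.round(4),'len',np.linalg.norm(b-a).round(4),'bear',np.rad2deg(np.arctan2(t[1],t[0])).round(1),'miss(left+)',(t[0]*e[1]-t[1]*e[0]).round(4))
tip=atz('top',*c(486,302),.054)[:2];tail=atz('top',*c(231,270),.054)[:2]
rep('top tail-tip',tail,tip,DOME);rep('pivot-tip',PV,tip,DOME);rep('tail-pivot',tail,PV,DOME)
tip=atz('side',*s(343,376),.054)[:2];tail=atz('side',*s(328,181),.054)[:2]
rep('side tail-tip',tail,tip,DOME)
```

```text
top tail-tip [0.5862 0.1359] [ 0.5728 -0.0095] len 0.1461 bear -95.3 miss(left+) -0.0023
pivot-tip [0.58  0.087] [ 0.5728 -0.0095] len 0.0968 bear -94.2 miss(left+) -0.003
tail-pivot [0.5862 0.1359] [0.58  0.087] len 0.0493 bear -97.3 miss(left+) 0.004
side tail-tip [0.5843 0.1248] [ 0.5692 -0.0119] len 0.1375 bear -96.3 miss(left+) 0.0017
```

Every estimate of the miss is within about 4 mm, against a 14 mm limit. I'm handing it in.

Run:
```python
from h import *
print(max(abs(np.array(read_joint_velocities()))),read_force()); job_done(); print(read_clock())
```

```text
0.006412810556344885 [0.09866502 0.01505844 0.2032243 ]
the job is handed in; nothing more can be done
the job is handed in; nothing more can be done
```

I swung the pointer about 67° counter-clockwise with the closed fingertips against one side of its arm, so that it points at the nut-topped dome. I then moved the robot clear and handed the job in; the last clock reading before that was 12.5 s of the 48 s allowed.

- **Aim:** the pointer's line passes about 2 mm from the dome's centre, and the estimates from both cameras ranged from -3 to +4 mm against the 14 mm limit. They disagreed by about 3° on the pointer's bearing, which is within what I can read from pixels.
- **Chocolates:** all four look unmoved in the final pictures. I compared them by eye, without measuring.
- **Pointer:** it looks seated on its pin. I did not measure the lift directly. Force readings stayed around 1 N during the arc up to the first stop, about 10° short; I took none during the final push.

No check failed.

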